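# Mount the angel casting in the spring bayonet stand and hold it

### The arm

A 6-joint arm with a two-finger parallel gripper is mounted at the origin on the work surface. World frame = base frame: x ahead of the robot, y to its left, z up, the work surface at z = 0. Lengths are in m, angles in rad, forces in N, time in s.
With the tool pointing down it reaches from about 0.325 to 0.9 m from the base axis. Payload 6.1 kg.
Tool frame: the origin (TCP) lies between the finger pads; the fingertips stand 25 mm ahead of it and the grasp point (between the pads) lies 6 mm ahead of it; z points along the fingers, y is the line along which they close (so a half turn about z gives the same grasp; the last joint's range is limited). The gripper opens to 85 mm and grips with 20 to 120 N. Pads are 22 mm wide; open, the fingers measure 114 mm over their backs; the gripper's body (76 mm by 85 mm) begins 54 mm behind the grasp point. The pads swing forward as they close: fully open they stand 13 mm farther back than shut.
Start: joints at [-1.463, 0.22, 1.526, -0, 1.395, -0.126], TCP at [0.145, -0.608, 0.256] pointing down, gripper open.
Joint ranges: [-2.98, 2.98], [-0.91, 2.08], [0.09, 2.57], [-1.24, 4.39], [0.2, 2.65], [-2.68, 2.68]. Speed limits (rad/s): [2.57, 2.57, 3.01, 3.14, 3.14, 3.14].

### API

Orientations are given as a rotation vector (axis times angle).
In Python, from plant import r gives the robot as it stands. Calls block until the motion is done:
- r.move_ptp(position, orientation): joint-space move of the TCP to a pose.
- r.move_linear(position, rate=0.15, orientation=None): straight line of the TCP; orientation=None keeps the orientation; rate is the mean speed in m/s.
- r.goto_joints(angles): joint-space move.
- r.release() and r.grab(strength=None): open the fingers fully, or close them until they stop; strength is the grip in N (None keeps the last).
- r.pause(seconds).
- r.inverse_kinematics(position, orientation): joint angles nearest the present ones, or None.
- r.get_state(): the state.
- r.read_camera(name): name is "scene" or "top"; returns the picture (420x560x3 uint8, red, green, blue); there is no depth.
- r.get_calibration(name): a dict with "intrinsics" (3x3 intrinsics, pixels), "eye" and "orientation" of the camera in the world. Camera axes: x right, y down, z forward; pixel columns grow to the right and rows downward; lengths in m; the calibration is good to about 2 mm. A picture is of the moment at which its call begins. get_calibration takes no time and is no camera call.
A pose or a line that the arm cannot do raises r.Unreachable and nothing moves.
- r.sign_off(): hands the job in; it is judged then, once.
The state is a dict: "time": time; "joints": joint angles; "joint_velocities": joint speeds; "effort": joint torques, N m; "tool_pos": TCP position; "orientation": TCP orientation; "ft_force": force on the tool from outside, world axes, zero at the start; "ft_torque": the same for the moment, N m; "grip_width": finger opening in m; "gripper_force": force on a finger pad.
Only numpy, scipy, OpenCV 4.12 (cv2) and the standard library are available. Lean on these libraries where they do the work, as an engineer would, in place of code of your own. Each camera call takes 0.05 s, during which the arm holds its last target. There are 200 camera calls.

### The job

To ready the little plaster angel for painting, first turn the tension dial on the holding stand to its long mark and leave it there, the angel still in its rack. Then take the angel (square plinth, two wings) from the drying rack, push its stub fully home into the stand's spring socket, and twist it a quarter turn clockwise seen from above. The socket has no catch and springs back, so finish while still gripping the angel, upright, turned and pressed flush on the socket, without upsetting the other things on the bench.

Things in the scene. Friction and masses are not known exactly. Their poses are not given: they have to be found in the camera images.
- stand: Fixed holding stand on the table: dark steel base plate 110 (x) x 250 (y) x 10 mm high, origin at the centre of its underside, z up. A 64 mm square aluminium socket block is centred at local y = -60 mm, its flat top 60 mm above the table. A grey round dial housing (64 mm across, top 28 mm above the table) is centred at local y = +65 mm.
- mouth (a point): Centre of the socket's opening, in the plane of the block's flat top (60 mm above the table); axes as the stand's. The opening, through a roof 8 mm thick, is a slot 36 mm long along the stand's y and 11 mm wide, with a 20.5 mm square hole in its middle. The angel can turn only within the last 4 mm before its plinth is flush, when its lugs are below the roof.
- plunger (a joint): Spring plunger (20 mm disc) inside the socket, in m downwards: 0 at rest, 0.009 when the angel's plinth is flush on the block. The stub meets it when the plinth is 9 mm above the block's top; it pushes up with 2.4 N, rising to 8 N when flush.
- rotor (a joint): Return spring for the twist, in rad clockwise from above, range 0 to 1.52. The lugs meet its posts some 8 degrees after the entry position and push it round: it reads about 1.43 at a quarter turn, hard stop at about 95 degrees; it resists with 0.04 rising to 0.16 N m. A stop blocks the other way. Let go, it turns the angel back, part or all the way, and the plunger lifts it 4 mm.
- dial (a joint): Tension dial on the stand, in rad, growing clockwise from above, range 0 to 2.4: 0 when its pointer points to the stand's -x, pi/2 at the stand's +y; the long mark is at 1.30. Starts 0.1-0.7. Stiff (0.04 N m), stays where left. Grip: a black bar 44 mm long, 12 mm thick, its top 53 mm above the table, on a disc (40 mm across, top 33 mm above the table). The pointer end has a white line on top.
- dial_grip (a point): On the dial's axis, 50 mm above the table, 3 mm below the top of the grip bar; axes as the stand's (they do not turn with the dial).
- dial_mark (a point): The middle of the dial's long mark: the one white raised ridge, 26 x 4 mm, set radially outside the dial's housing on the stand, 44 mm from the dial's axis. The other ticks are short and black.
- rack: Fixed wooden drying rack on the table, 74 (x) x 250 (y) x 28 mm high, with a slot 22 mm wide along its y through its middle. Origin at the centre of its underside. Three plaster castings stand in its slot in any order, about 75 mm apart, plinths resting on its top.
- angel: Plaster angel, 0.10-0.19 kg, 74 mm tall above its origin = centre of its plinth's underside (28 mm above the table in the rack). Plinth 40 x 40 x 26 mm high; two wings spread 50 mm along its x. Below: round stub 18 mm across, 18 mm long, with two lugs along x at z -12 to -18 mm (32 mm over both, 8 wide), fits either way round. In the rack x lies along the slot within 9 deg; grip across its y.
- robed_figure: Bystander: plaster figure with round plinth 40 mm in diameter and no wings, 71 mm tall above its origin at the plinth's underside, standing in the rack.
- lamb: Bystander: plaster lamb on a round plinth 40 mm in diameter, 56 mm tall above its origin at the plinth's underside, standing in the rack.
- paint_jar: Bystander: glass jar 48 mm in diameter, 60 mm tall, origin under its centre.
- brush: Bystander: paint brush lying on the table beyond the stand and rack, origin on its underside.
- palette_knife: Bystander: spatula lying on the table near the far edge, origin on its underside.
- water_cup: Bystander: yellow cup 72 mm in diameter, 85 mm tall, origin under its centre.
- glue_bottle: Bystander: white bottle 52 mm in diameter, 110 mm tall, origin under its centre.
- paint_tin: Bystander: steel tin 72 mm in diameter, 45 mm tall, origin under its centre.

How it is judged:
By the outcome, as a careful person would: the job done as asked, in the order asked, and still so for the second after the job is handed in, while the arm keeps its last pose, push and grip.
It also fails if it takes over 61 s, if anything falls off the work surface, if the arm or the gripper's body presses on something with over 40 N, if the wrist force passes 120 N, or if a joint passes its speed limit or range.

## Working session

There is one attempt and no reset: what is moved stays moved. The work goes in short steps, each a Python script; the robot and the scene stay as the last script left them, time stands still between calls to the robot, and variables do not carry over. Pictures are saved under pics/ and viewed, at most 10 in all, crops included, and the job is handed in when it is done.

```bash
ls; mkdir -p pics
python3 - <<'E'
from plant import r
import cv2,numpy as np
np.set_printoptions(precision=4,suppress=True)
for n in("scene","top"):
    im=r.read_camera(n); cv2.imwrite(f"pics/{n}0.png",im[:,:,::-1]); print(r.get_calibration(n))
print(r.get_state())
E
```

```text
pics
plant.py
{'intrinsics': array([[420.0202,   0.    , 279.816 ],
       [  0.    , 420.0202, 209.2349],
       [  0.    ,   0.    ,   1.    ]]), 'eye': array([ 1.0943, -0.0325,  0.868 ]), 'orientation': array([-2.0158, -1.7698,  0.521 ])}
{'intrinsics': array([[498.2514,   0.    , 285.8118],
       [  0.    , 498.2514, 212.9539],
       [  0.    ,   0.    ,   1.    ]]), 'eye': array([ 0.5093, -0.0015,  1.5445]), 'orientation': array([-2.1782,  2.1944, -0.0523])}
{'time': 0.1, 'joints': array([-1.4631,  0.2211,  1.5275,  0.    ,  1.3947, -0.1261]), 'joint_velocities': array([-0.0006, -0.0015, -0.0011,  0.0018,  0.0014, -0.0012]), 'effort': array([  0.0005, -49.8245, -39.0547,  -0.0002,   0.0057,   0.    ]), 'tool_pos': array([ 0.1448, -0.6075,  0.2553]), 'orientation': array([-3.1184, -0.3662, -0.0001]), 'ft_force': array([-0.1095,  1.0185,  0.3938]), 'ft_torque': array([0.0165, 0.0098, 0.0402]), 'gripper_force': 0.0, 'grip_width': 0.08524572607674685}
```

View pics/scene0.png

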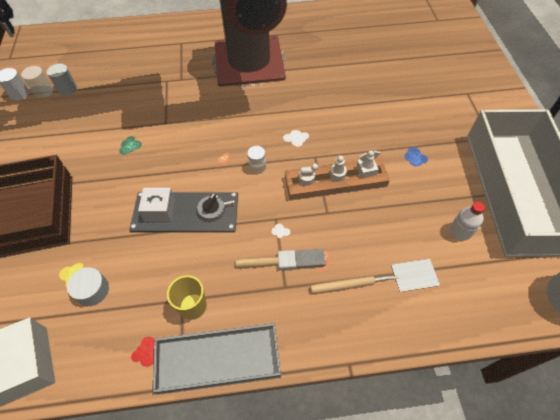

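View pics/top0.png

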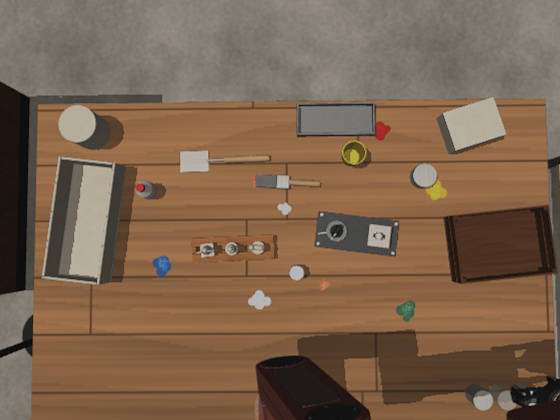

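Scene view: the stand is at (185,210), with its socket at (156,204) and dial at (211,206). The rack is at (337,180), and the winged casting is at its end, at (369,163). In the top view the stand is at (357,234), the dial at (337,231), the socket at (380,236) and the angel at (207,250). Next I'll enlarge the details.

Run:
```python
import cv2,numpy as np
t=cv2.imread("pics/top0.png");s=cv2.imread("pics/scene0.png")
f=lambda im,x,y,w,h,k:cv2.resize(im[y:y+h,x:x+w],None,fx=k,fy=k,interpolation=cv2.INTER_CUBIC)
a=np.hstack([f(t,310,205,95,60,4),f(t,185,225,95,60,4)])
b=np.hstack([f(s,128,182,114,54,380/114),f(s,282,144,114,54,380/114)])[:,:760]
cv2.imwrite("pics/crop0.png",np.vstack([a,cv2.resize(b,(760,180*1))]))
```

```text
(no output)
```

View pics/crop0.png

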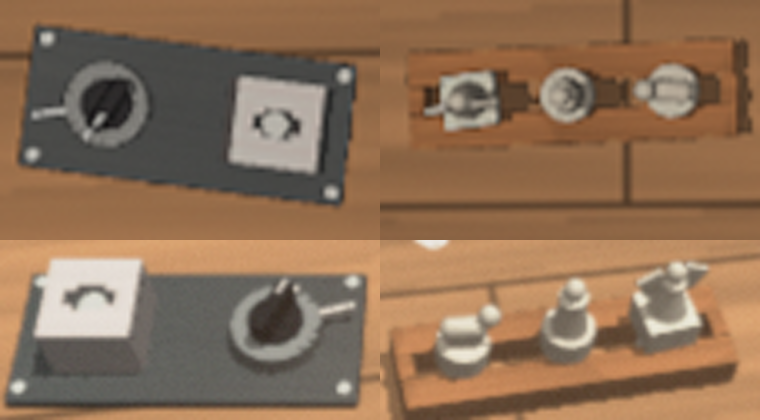

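The crops show the four screw heads on the stand corners, the block's pale square top, the dial pointer at lower left, and the white mark to the left. The angel is the winged, square-plinth casting at the rack's +y end. Now I'll measure.

```bash
cat > h.py <<'E'
import cv2,numpy as np
from scipy.spatial.transform import Rotation as R
np.set_printoptions(precision=4,suppress=True)
from plant import r
C={n:r.get_calibration(n) for n in("scene","top")}
def ray(n,uv):
    c=C[n];d=np.linalg.inv(c["intrinsics"])@np.r_[uv,1.]
    d=R.from_rotvec(c["orientation"]).as_matrix()@d
    return c["eye"],d/np.linalg.norm(d)
def cast(n,uv,z):
    e,d=ray(n,uv);return e+d*(z-e[2])/d[2]
def tri(us,ut):
    (a,p),(b,q)=ray("scene",us),ray("top",ut)
    k=np.linalg.lstsq(np.c_[p,-q],b-a,rcond=None)[0]
    x,y=a+k[0]*p,b+k[1]*q
    return (x+y)/2,np.linalg.norm(x-y)
def proj(n,P):
    c=C[n];v=R.from_rotvec(c["orientation"]).as_matrix().T@(np.asarray(P)-c["eye"]);v=c["intrinsics"]@v
    return v[:2]/v[2]
def blobs(im,roi,smax,vmin,amin,up=4):
    x,y,w,h=roi;c=cv2.resize(im[y:y+h,x:x+w],None,fx=up,fy=up,interpolation=cv2.INTER_CUBIC)
    v=cv2.cvtColor(c,cv2.COLOR_BGR2HSV)
    m=((v[...,1]<smax)&(v[...,2]>vmin)).astype(np.uint8)
    cs,_=cv2.findContours(m,cv2.RETR_EXTERNAL,cv2.CHAIN_APPROX_NONE)
    return [(k.reshape(-1,2)+.5)/up-.5+[x,y] for k in cs if cv2.contourArea(k)>amin*up*up]
def down(psi):
    y=np.array([np.cos(psi),np.sin(psi),0]);z=np.array([0,0,-1.])
    return R.from_matrix(np.c_[np.cross(y,z),y,z]).as_rotvec()
E
python3 - <<'E'
from h import *
t=cv2.imread("pics/top0.png");s=cv2.imread("pics/scene0.png")
for n,im,roi,roi2 in(("top",t,(310,205,95,60),(185,225,95,60)),("scene",s,(128,182,114,54),(282,140,114,60))):
  for q,lab,vm in((roi,"stand",150),(roi2,"rack",130)):
    print(n,lab)
    for b in blobs(im,q,60,vm,2):
        rc=cv2.minAreaRect(b.astype(np.float32)); M=cv2.moments(b.astype(np.float32))
        c=np.array([M['m10'],M['m01']])/M['m00']
        print(" c",c,"rect",np.round(np.r_[rc[0],rc[1],rc[2]],2),"A",round(M['m00'],1), "cast.01/.06",cast(n,c,.01)[:2],cast(n,c,.06)[:2])
E
```

```text
top stand
 c [392.3594 252.7413] rect [392.38 252.75   2.25   2.5   90.  ] A 4.5 cast.01/.06 [ 0.475  -0.3107] [ 0.4761 -0.3006]
 c [317.6396 243.0461] rect [317.65 243.05   2.12   2.57  63.43] A 4.1 cast.01/.06 [ 0.5063 -0.0822] [ 0.5064 -0.0796]
 c [323.2478 232.3843] rect [323.25 232.38   1.     5.25  90.  ] A 4.2 cast.01/.06 [ 0.5389 -0.0998] [ 0.5379 -0.0966]
 c [378.8015 235.6551] rect [378.84 235.67  21.46  21.3    7.13] A 436.1 cast.01/.06 [ 0.5276 -0.2702] [ 0.527  -0.2614]
 c [395.6465 223.4798] rect [395.65 223.45   2.35   2.8   26.57] A 5.0 cast.01/.06 [ 0.5646 -0.3225] [ 0.5628 -0.312 ]
 c [321.2726 214.0974] rect [321.25 214.12   2.5    2.75  90.  ] A 5.2 cast.01/.06 [ 0.5953 -0.0944] [ 0.5925 -0.0914]
top rack
 c [205.6353 249.9059] rect [204.45 249.93  13.49  17.71  82.57] A 107.8 cast.01/.06 [0.4877 0.2625] [0.4884 0.2539]
 c [229.6499 248.4437] rect [230.38 248.5   12.75  11.    90.  ] A 77.0 cast.01/.06 [0.4916 0.1885] [0.4922 0.1823]
 c [256.7913 247.2563] rect [257.05 246.79  14.13  12.85  38.66] A 114.2 cast.01/.06 [0.4947 0.1049] [0.4952 0.1014]
scene stand
 c 
[... 848 characters left out ...]
99.0102] rect [153.87 199.    33.    23.25  -0.  ] A 664.8 cast.01/.06 [ 0.4901 -0.278 ] [ 0.5253 -0.2637]
scene rack
 c [307.5756 172.9449] rect [307.59 171.41  16.    19.91  16.14] A 204.6 cast.01/.06 [0.4621 0.1085] [0.4989 0.1003]
 c [339.3767 167.3736] rect [340.37 167.33  15.88  20.45  33.69] A 148.0 cast.01/.06 [0.4555 0.1921] [0.4927 0.179 ]
 c [363.0123 154.9208] rect [363.   154.79   2.52   8.57  67.07] A 13.7 cast.01/.06 [0.4237 0.2613] [0.4627 0.2442]
 c [369.092  162.9204] rect [368.62 161.62  22.5   21.5   90.  ] A 214.5 cast.01/.06 [0.4517 0.2707] [0.4891 0.2531]
 c [296.3061 141.9974] rect [294.62 142.75   6.25  20.5   90.  ] A 70.4 cast.01/.06 [0.3561 0.0952] [0.3991 0.0878]
```

Run:
```python
from h import *
t=cv2.imread("pics/top0.png");s=cv2.imread("pics/scene0.png")
f=lambda im,x,y,w,h,k:cv2.resize(im[y:y+h,x:x+w],None,fx=k,fy=k,interpolation=cv2.INTER_CUBIC)
P=np.vstack([np.hstack([f(t,190,235,33,25,12),f(s,352,145,33,25,12)]),np.hstack([f(t,317,216,33,25,12),f(s,197,190,33,25,12)])])
cv2.imwrite("pics/big.png",P)
print("block",tri([153.999,199.01],[378.80,235.655]))
for a,b in(([230.737,225.859],[321.27,214.1]),([132.92,225.58],[395.65,223.48]),([233.245,193.89],[317.64,243.05])): print("screw",tri(a,b))
# angel plinth edge lines in top view
roi=(190,235,33,25);b=max(blobs(t,roi,70,110,20,8),key=len)
x=b[:,0];y=b[:,1];print("ext",x.min(),x.max(),y.min(),y.max())
for lo in np.arange(200,215,1.): 
    k=(abs(x-lo)<.3);print(lo,y[k].min().round(2),y[k].max().round(2),end="; ")
```

```text
block (array([ 0.5271, -0.2619,  0.0627]), np.float64(0.0019440935369006303))
screw (array([ 0.5949, -0.0946,  0.0165]), np.float64(0.001175006533685913))
screw (array([ 0.5645, -0.3216,  0.018 ]), np.float64(0.0015600773680206528))
screw (array([ 0.5063, -0.0825,  0.0176]), np.float64(0.0013496356891803643))
ext 195.6875 214.0625 242.4375 257.0625
200.0 243.81 252.81; 201.0 243.69 256.94; 202.0 243.69 257.06; 203.0 243.69 257.06; 204.0 243.44 256.81; 205.0 242.94 256.44; 206.0 242.81 256.31; 207.0 242.81 256.31; 208.0 242.81 256.31; 209.0 242.69 256.19; 210.0 242.69 256.06; 211.0 242.44 255.81; 212.0 242.44 255.56; 213.0 244.06 255.31; 214.0 252.31 254.69;
```

View pics/big.png

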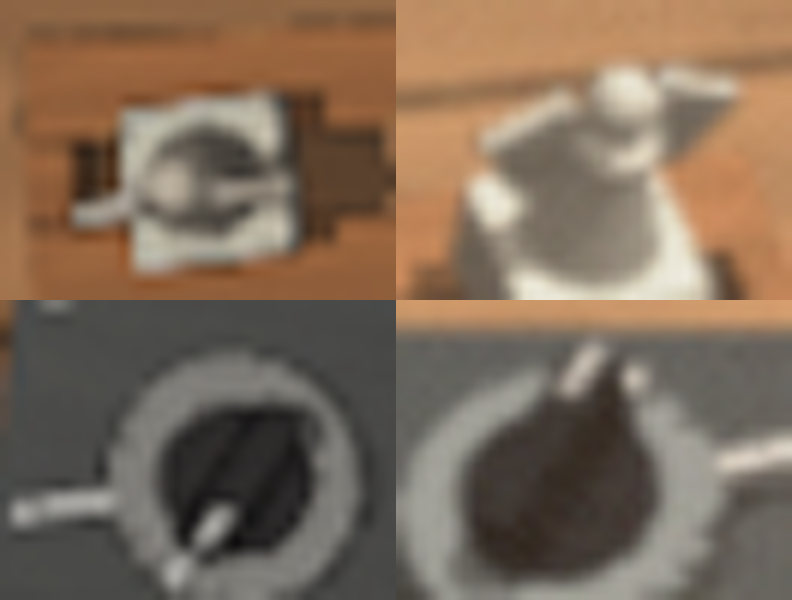

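The top-left panel shows the angel's plinth top, with corners near (120,108), (275,95), (295,245) and (137,270) in 12x pixels. It is turned about 7°. The dial pointer runs from (222,208) to (195,245) in its panel, so the dial reads about 0.5, and the mark is at (65,206). Both agree with a stand yaw of -7.8°.

```bash
cat >> h.py <<'E'
SY=np.radians(-7.77); SO=np.array([.5347,-.2032])   # stand yaw, origin (mean of the two views)
def stand(x,y): return SO+np.array([[np.cos(SY),-np.sin(SY)],[np.sin(SY),np.cos(SY)]])@[x,y]
DIAL=stand(0,.065); MOUTH=stand(0,-.06)
def P(xy,z): return np.r_[xy,z]
def st():
    s=r.get_state();print("t%.2f"%s["time"],"pos",s["tool_pos"],"F",s["ft_force"].round(2),"T",s["ft_torque"].round(3),"w%.4f"%s["grip_width"],"gf%.1f"%s["gripper_force"],"q6 %.3f"%s["joints"][5]);return s
def psi_dial(th): return SY-th+np.pi/2   # closing direction, mod pi
E
python3 - <<'E'
from h import *
p12=lambda x,y,ox,oy:np.array([(x+.5)/12-.5+ox,(y+.5)/12-.5+oy])
print("pointer top",a:=cast("top",p12(222,208,317,216),.053),b:=cast("top",p12(195,245,317,216),.053),np.degrees(np.arctan2(*(b-a)[1::-1])))
print("mark top",cast("top",p12(65,206,317,216),.012),"expected",stand(0,.065)+.044*np.array([np.cos(np.pi+SY-1.3),np.sin(np.pi+SY-1.3)]),"dial",DIAL,"mouth",MOUTH)
c=[cast("top",p12(*q,190,235),.054)[:2] for q in((120,108),(275,95),(295,245),(137,270))]
print("angel",np.mean(c,0),c)
for k in range(4): d=c[(k+1)%4]-c[k];print(np.linalg.norm(d),np.degrees(np.arctan2(d[1],d[0])))
print("plinth scene corner front-left/right", [cast("scene",p12(*q,352,145),.054)[:2] for q in((80,190),(120,310))])
for th in(.5,1.3):
  for k in(0,-np.pi): print(th,k,r.inverse_kinematics(P(DIAL,.07),down(psi_dial(th)+k)))
E
```

```text
pointer top [ 0.5364 -0.1323  0.053 ] [ 0.5272 -0.1254  0.053 ] 143.26497199016885
mark top [ 0.5379 -0.0957  0.012 ] expected [ 0.5376 -0.0952] dial [ 0.5435 -0.1388] mouth [ 0.5266 -0.2626]
angel [0.4895 0.2515] [array([0.5074, 0.2732]), array([0.5104, 0.2345]), array([0.4731, 0.2295]), array([0.4671, 0.2688])]
0.03881799410965958 -85.62523859082562
0.037647133785704764 -172.2996051980868
0.03982997184598244 98.56898587289214
0.040516986168778094 6.183191952622073
plinth scene corner front-left/right [array([0.4733, 0.2306]), array([0.5045, 0.2317])]
0.5 0 [-0.3906  0.2794  1.8343 -0.      1.0279 -1.3258]
0.5 -3.141592653589793 [-0.3906  0.2794  1.8343 -0.      1.0279  1.8158]
1.3 0 [-0.3906  0.2794  1.8343 -0.      1.0279 -0.5258]
1.3 -3.141592653589793 [-0.3906  0.2794  1.8343 -0.      1.0279  2.6158]
```

Run:
```python
from h import *
o=down(psi_dial(.505))
r.move_ptp(P(DIAL,.17),o); st()
r.move_linear(P(DIAL,.069),.12); st()
r.grab(25); s=st()
r.pause(.3); s=st()
im=r.read_camera("top");im2=r.read_camera("scene")
cv2.imwrite("pics/t1.png",im[:,:,::-1]);cv2.imwrite("pics/s1.png",im2[:,:,::-1])
f=lambda im,x,y,w,h,k:cv2.resize(im[y:y+h,x:x+w],None,fx=k,fy=k,interpolation=cv2.INTER_CUBIC)[:,:,::-1]
cv2.imwrite("pics/c1.png",np.hstack([f(im,300,190,100,75,4),f(im2,150,140,100,75,4)]))
```

```text
t2.33 pos [ 0.5435 -0.1397  0.1702] F [-0.16  0.41  0.08] T [-0.063 -0.02   0.036] w0.0853 gf0.0 q6 -1.321
t3.32 pos [ 0.5442 -0.1391  0.0698] F [0.08 0.24 0.24] T [-0.009 -0.028  0.011] w0.0852 gf0.0 q6 -1.321
t3.98 pos [ 0.5443 -0.1383  0.0694] F [3.71 4.1  0.21] T [ 0.679 -0.543 -0.014] w0.0109 gf28.1 q6 -1.321
t4.28 pos [ 0.5443 -0.1383  0.0694] F [3.34 4.45 0.99] T [ 0.663 -0.516 -0.002] w0.0111 gf28.1 q6 -1.321
```

View pics/c1.png

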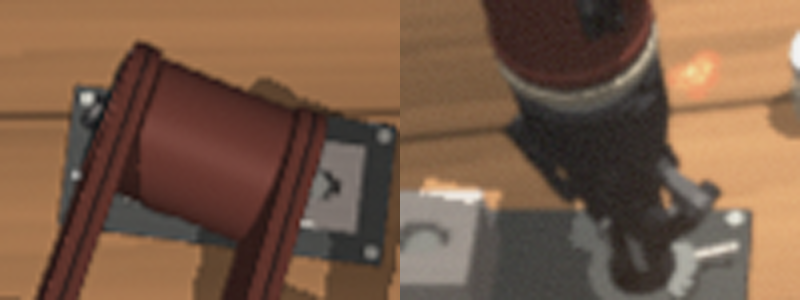

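The fingers hold the dial bar (width 11 mm, pad force 28 N), with a 5.5 N side load from a sub-millimetre offset. I'll null that load while turning.

Run:
```python
from h import *
p=DIAL.copy()
K=8000.
for th in(.505,.7,.9,1.1,1.3):
    ps=psi_dial(th); r.move_linear(P(p,.069),.02,down(ps))
    for _ in range(2):
        s=r.get_state();d=np.array([np.cos(ps),np.sin(ps)]);f=s["ft_force"][:2]@d
        p=p+d*np.clip(f/K,-.001,.001)*.8; r.move_linear(P(p,.069),.02,down(ps))
    print(th,p-DIAL,"f",f.round(2)); s=st()
print(R.from_rotvec(s["orientation"]).as_matrix()[:,1], psi_dial(1.3))
```

```text
0.505 [0.0006 0.0008] f 3.99
t5.13 pos [ 0.5443 -0.1382  0.0693] F [2.88 2.56 3.  ] T [ 0.332 -0.31   0.007] w0.0114 gf28.5 q6 -1.319
0.7 [0.0008 0.001 ] f 1.94
t5.97 pos [ 0.5442 -0.1383  0.0693] F [-0.38  0.24  6.52] T [-0.003 -0.024 -0.04 ] w0.0113 gf28.7 q6 -1.127
0.9 [0.0008 0.001 ] f 0.09
t6.83 pos [ 0.5441 -0.1384  0.0693] F [-1.17  0.04  6.48] T [-0.076  0.117 -0.088] w0.0108 gf28.8 q6 -0.927
1.1 [0.0007 0.0009] f -0.54
t7.67 pos [ 0.5439 -0.1385  0.0693] F [-1.02 -0.66  6.49] T [-0.116  0.219 -0.013] w0.0109 gf28.8 q6 -0.727
1.3 [0.0006 0.0009] f -0.73
t8.53 pos [ 0.5437 -0.1386  0.0693] F [-0.86 -0.32  7.06] T [-0.132  0.246 -0.009] w0.0109 gf28.8 q6 -0.527
[ 0.9904  0.1381 -0.001 ] 0.1351842439149371
```

The dial turned smoothly. The axis found by touch, (0.5437, -0.1385), agrees with vision to within 0.4 mm. Next I'll release, retreat over the rack and check the mark.

Run:
```python
from h import *
ps=psi_dial(1.3); r.release(); st()
r.move_linear(P(DIAL,.2),.2,down(ps))
A=np.array([.4892,.2515]);
for k in(0,np.pi,-np.pi):
  print("angel ik",k,[ (q:=r.inverse_kinematics(P(A,.08),down(np.radians(6.7)+k))) is not None and q[5].round(3)])
r.move_ptp(P(A,.22),down(np.radians(6.7))); st()
im=r.read_camera("top");im2=r.read_camera("scene")
cv2.imwrite("pics/t2.png",im[:,:,::-1]);cv2.imwrite("pics/s2.png",im2[:,:,::-1])
f=lambda im,x,y,w,h,k:cv2.resize(im[y:y+h,x:x+w],None,fx=k,fy=k,interpolation=cv2.INTER_CUBIC)[:,:,::-1]
cv2.imwrite("pics/c2.png",np.vstack([np.hstack([f(im,317,216,33,25,12),f(im2,197,190,33,25,12)]),np.hstack([f(im,185,215,99,75,4),f(im2,330,120,99,75,4)])]))
for th in(0,): print(r.inverse_kinematics(P(MOUTH,.1),down(SY+np.pi)),r.inverse_kinematics(P(MOUTH,.1),down(SY)))
```

```text
t9.23 pos [ 0.5441 -0.1379  0.069 ] F [-0.28 -0.21 -0.54] T [-0.048  0.032 -0.011] w0.0851 gf0.0 q6 -0.524
angel ik 0 [np.float64(0.215)]
angel ik 3.141592653589793 [False]
angel ik -3.141592653589793 [False]
t11.51 pos [0.4896 0.2506 0.2197] F [-0.01 -0.1   0.57] T [ 0.037  0.05  -0.015] w0.0856 gf0.0 q6 0.214
[-0.5966  0.2944  1.7492 -0.      1.0979  2.6806] [-0.5966  0.2944  1.7492 -0.      1.0979 -0.461 ]
```

View pics/c2.png

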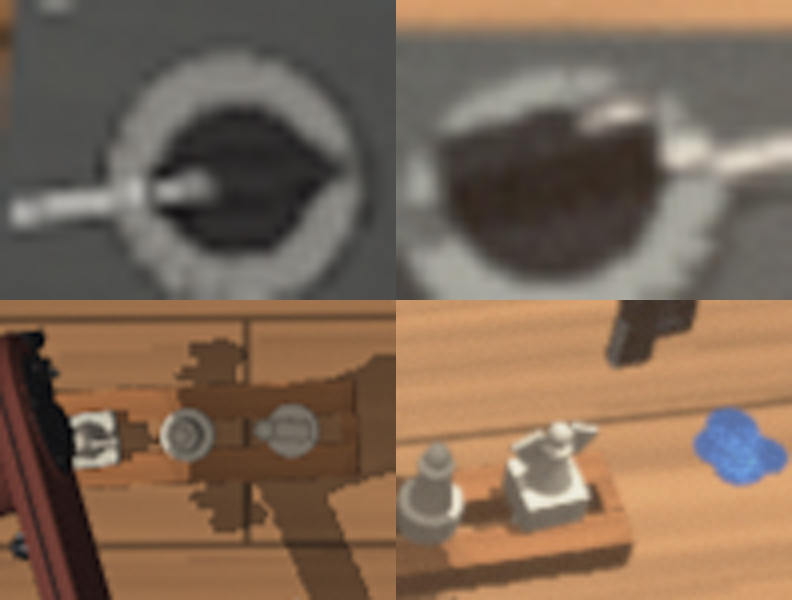

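The pointer line (top-left panel, (150–210,188)) is in line with the white mark (15–115,205), so the dial is set. The angel at (95,440) in the lower left panel is undisturbed. Next is the grasp.

Run:
```python
from h import *
p12=lambda x,y,ox,oy:np.array([(x+.5)/12-.5+ox,(y+.5)/12-.5+oy])
h=tri(p12(79,187,352,145),p12(295,245,190,235));print("plinth corner",h)
assert abs(h[0][2]-.054)<.008
A=np.array([.4892,.2515]);o=down(np.radians(6.7))
r.move_linear(P(A,.12),.15,o)
r.move_linear(P(A,.0575),.06); s=st()
if abs(s["ft_force"][2])<6:
    r.grab(60); st(); r.pause(.2)
    r.move_linear(P(A,.075),.04); st()
    r.move_linear(P(A,.16),.12); r.pause(.3); st()
im=r.read_camera("top");im2=r.read_camera("scene")
cv2.imwrite("pics/t3.png",im[:,:,::-1]);cv2.imwrite("pics/s3.png",im2[:,:,::-1])
```

```text
plinth corner (array([0.4732, 0.2298, 0.055 ]), np.float64(0.0009998765741122432))
t13.62 pos [0.4896 0.2517 0.058 ] F [-0.77 -0.4   0.26] T [ 0.042 -0.036  0.016] w0.0853 gf0.0 q6 0.215
t14.11 pos [0.4897 0.2517 0.0581] F [0.04 0.08 3.01] T [-0.003  0.124  0.008] w0.0391 gf61.5 q6 0.215
t14.90 pos [0.4891 0.2515 0.0751] F [-1.1  -0.16 -0.91] T [ 0.026 -0.009 -0.001] w0.0389 gf61.0 q6 0.215
t16.06 pos [0.4888 0.2514 0.1593] F [ 0.34  0.49 -0.35] T [ 0.054  0.025 -0.011] w0.0389 gf61.0 q6 0.215
```

Run:
```python
from h import *
r.move_linear(P([.4892,.2515],.2),.2)
r.move_ptp(P(MOUTH,.2),down(SY)); st()
r.move_linear(P(MOUTH,.122),.1); r.pause(.3); st()
im=r.read_camera("top");im2=r.read_camera("scene")
cv2.imwrite("pics/t4.png",im[:,:,::-1]);cv2.imwrite("pics/s4.png",im2[:,:,::-1])
f=lambda im,x,y,w,h,k:cv2.resize(im[y:y+h,x:x+w],None,fx=k,fy=k,interpolation=cv2.INTER_CUBIC)[:,:,::-1]
cv2.imwrite("pics/c4.png",f(im2,125,150,66,60,10))
s=r.get_state();T=s["tool_pos"]
print("expected block top corners",[proj("scene",P(stand(a*.032,-.06+b*.032),.06)) for a,b in((1,-1),(1,1),(-1,1),(-1,-1))])
print("expected plinth front-face corners",[proj("scene",P(stand(.02,-.06+b*.02),T[2]-.0301+c)) for b in(-1,1) for c in (0,.026)])
```

```text
t18.38 pos [ 0.527  -0.2616  0.1999] F [ 1.08  0.12 -1.68] T [ 0.021 -0.001  0.046] w0.0384 gf61.3 q6 -0.461
t19.61 pos [ 0.5269 -0.2629  0.1226] F [ 0.37  0.58 -0.4 ] T [ 0.016 -0.009 -0.026] w0.0389 gf61.3 q6 -0.461
expected block top corners [array([138.0577, 211.1791]), array([166.0888, 211.2229]), array([170.2482, 188.0815]), array([143.1746, 188.062 ])]
expected plinth front-face corners [array([140.1197, 198.9705]), array([136.5969, 192.3725]), array([158.0306, 198.9905]), array([154.9387, 192.3886])]
```

View pics/c4.png

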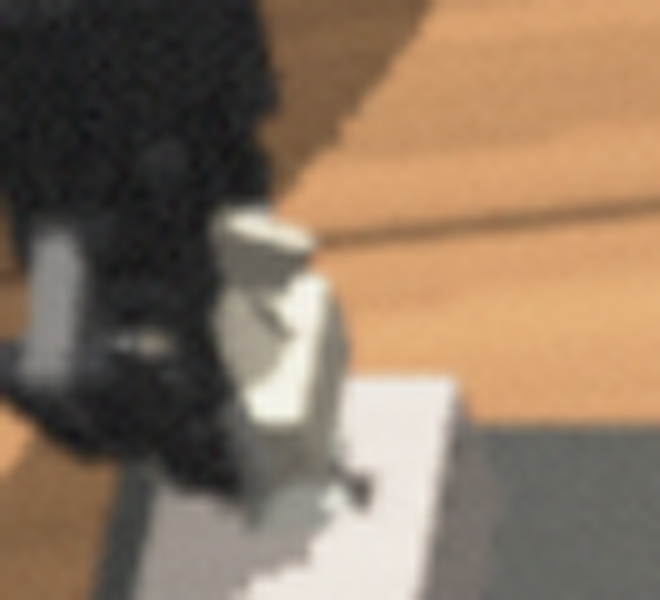

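The block's back-right corner appears at (457,380) against (457,385) expected. The plinth's front-right top corner is at (300,425) against about (299,424) expected. The angel is centred over the mouth to well under 1 mm, so I'll do a force-guarded descent.

Run:
```python
from h import *
p=MOUTH.copy(); o=down(SY); K=8000
z=.112; r.move_linear(P(p,z),.06)
f0=r.get_state()["ft_force"]
while z>.0995:
    z-=.002; r.move_linear(P(p,z),.03,o); F=r.get_state()["ft_force"]-f0
    print(round(z,4),F.round(1))
    if F[2]>8: print("contact");break
    if np.hypot(*F[:2])>2: p=p+np.clip(F[:2]/K,-.0008,.0008)*.7
print(p-MOUTH); st()
```

```text
0.11 [ 0.6 -0.5 -0.6]
0.108 [-0.2 -1.3 -0.4]
0.106 [ 0.  -0.2 -1.8]
0.104 [-0.1 -0.9  0.4]
0.102 [ 0.4 -0.2 -0.2]
0.1 [-0.5 -0.3  0.2]
0.098 [ 0.3 -0.7  1.9]
[0. 0.]
t21.77 pos [ 0.5268 -0.2628  0.0983] F [0.32 0.   0.92] T [0.02  0.036 0.003] w0.0386 gf61.5 q6 -0.461
```

Run:
```python
from h import *
o=down(SY); z=.098; r.grab(80)
while z>.087:
    z-=.001; r.move_linear(P(MOUTH,z),.02,o); s=r.get_state();F=s["ft_force"]
    print(round(z,4),s["tool_pos"][2].round(4),F.round(1))
    if F[2]>13: break
st()
```

```text
0.097 0.0972 [ 0.2 -0.4  2.7]
0.096 0.0962 [1.  0.3 3. ]
0.095 0.0952 [ 1.9 -0.8  4.4]
0.094 0.0942 [ 1.8 -1.3  3.3]
0.093 0.0932 [ 1.9 -1.6  4.8]
0.092 0.0922 [ 1.7 -0.6  4.5]
0.091 0.0913 [ 1.6 -1.   6. ]
0.09 0.0904 [1.5 0.  6.3]
0.089 0.0901 [-1.4 -0.1 10.9]
0.088 0.0901 [-3.4  2.9 17.4]
t24.49 pos [ 0.5269 -0.2628  0.0901] F [-3.4   2.87 17.41] T [0.437 0.707 0.011] w0.0382 gf88.1 q6 -0.461
```

The plinth is flush at TCP z 0.0901, exactly as predicted. Next is the twist with a light push.

Run:
```python
from h import *
p=MOUTH.copy();z=.0885; K=8000.
for a in(8,20,35,50,65,80,90):
    r.move_linear(P(p,z),.01,down(SY-np.radians(a))); s=r.get_state();F=s["ft_force"]
    y=R.from_rotvec(s["orientation"]).as_matrix()[:,1]
    print(a,"act",round(np.degrees(SY-np.arctan2(y[1],y[0])),2),"z",s["tool_pos"].round(4),F.round(1),"Tz",s["ft_torque"].round(3))
    if np.hypot(*F[:2])>25 or F[2]>30: print("stop");break
    p=p+np.clip(F[:2]/K,-.0005,.0005)*.5
print(p-MOUTH); r.pause(.5); st()
im=r.read_camera("top");im2=r.read_camera("scene")
cv2.imwrite("pics/t5.png",im[:,:,::-1]);cv2.imwrite("pics/s5.png",im2[:,:,::-1])
f=lambda im,x,y,w,h,k:cv2.resize(im[y:y+h,x:x+w],None,fx=k,fy=k,interpolation=cv2.INTER_CUBIC)[:,:,::-1]
cv2.imwrite("pics/c5.png",np.vstack([f(im2,125,160,100,60,8)]))
```

```text
8 act 8.02 z [ 0.5269 -0.263   0.0901] [-1.5  0.7 13.8] Tz [ 0.184  0.435 -0.108]
20 act 20.01 z [ 0.5266 -0.2628  0.0902] [-3.1  1.3 15.2] Tz [ 0.323  0.608 -0.12 ]
35 act 35.01 z [ 0.5262 -0.2625  0.0901] [-4.1  1.2 15.9] Tz [ 0.349  0.686 -0.052]
50 act 50.01 z [ 0.5259 -0.2623  0.0901] [-4.2  3.2 16.2] Tz [0.481 0.698 0.041]
65 act 65.0 z [ 0.5257 -0.262   0.0901] [-3.7  3.  16.6] Tz [ 0.55   0.616 -0.005]
80 act 80.0 z [ 0.5256 -0.2617  0.0902] [-3.7  3.3 16.1] Tz [ 0.622  0.543 -0.03 ]
90 act 90.01 z [ 0.5256 -0.2615  0.0902] [-3.2  3.9 14.8] Tz [0.584 0.41  0.039]
[-0.0015  0.001 ]
t27.60 pos [ 0.5256 -0.2615  0.0901] F [-1.96  3.5  15.45] T [0.652 0.398 0.053] w0.0383 gf87.8 q6 1.110
```

View pics/c5.png

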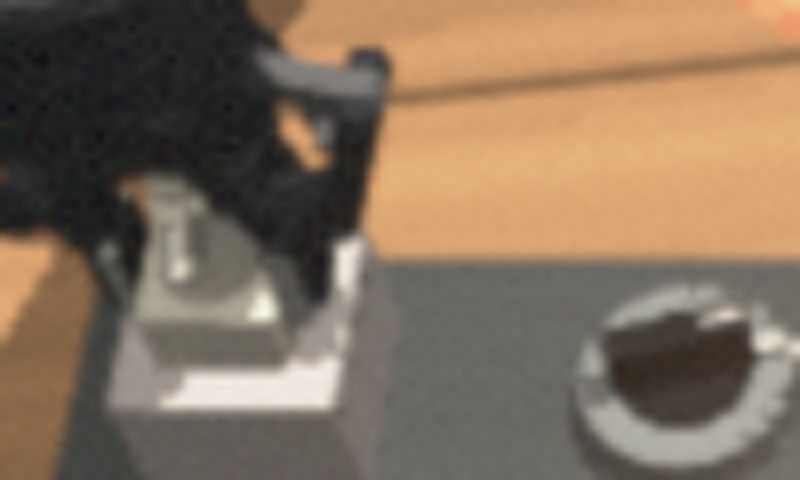

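The angel sits flush and upright on the block, its front edge (155–285,365) parallel to the block edge (110–335,407). It is turned 90° and gripped at 88 N with a steady push of about 15 N. The dial pointer is still at the mark (750,335), so I'm handing in.

```bash
python3 -c "
from h import *
print(r.sign_off()); st()"
```

```text
the job is handed in; nothing more can be done
None
the job is handed in; nothing more can be done
```

I set the dial to its long mark first, then pushed the angel flush into the socket, turned it 90° clockwise and handed in still gripping and pressing it; the last state was at 27.6 s, but the hand-in gave no verdict.

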